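Load the screw tray on the sloping picking rack

ROBOT

A 7-joint arm with a two-finger parallel gripper is mounted at the origin on a cart in front of the work surface, level with it; the furniture and walls round the work are solid. World frame = base frame: x ahead of the robot, y to its left, z up, the work surface at z = 0. Lengths are in m, angles in rad, forces in N, time in s.
With the tool pointing down it reaches from about 0.4 to 0.875 m from the base axis. Payload 6.5 kg.
Tool frame: the origin (TCP) lies on the centre line of the jaws, within the pads' length; the fingertips stand 25 mm ahead of it and the grasp point (between the pads) lies 6 mm ahead of it (tip_reach is the distance from the TCP to the fingertips, in m); z points along the fingers, y is the line along which they close (so a half turn about z gives the same grasp; the last joint's range is limited). The gripper opens to 88 mm and grips with 3 to 60 N. Pads are 18 mm wide; open, the fingers measure 123 mm over their backs; the gripper's body (75 mm by 187 mm) begins 45 mm behind the grasp point.
Start: joints at [-1.316, 0.536, -0.004, 1.538, 0.003, 1.067, -0.071], TCP at [0.205, 0.617, 0.264] pointing down, gripper open.
Joint ranges: [-2.7, 2.7], [-0.37, 2.16], [-1.27, 1.26], [0.24, 2.4], [-1.31, 4.45], [0.19, 1.91], [-2.76, 2.76]. Speed limits (rad/s): [2.39, 2.39, 3.14, 3.14, 3.14, 3.14, 3.14].

INTERFACE

Orientations are given as [roll, pitch, yaw] about the fixed x, y, z axes, in that order (R = Rz(yaw) Ry(pitch) Rx(roll)).
In Python, from bench import * gives the robot as it stands. The module is installed in compiled form; this text tells all that it offers.
- The arm moves only by the shell command python3 -m inch 'ROWS'. ROWS is JSON, a list that holds one entry, the list of rows, each a list of 7 numbers: the opening, from 0 (shut) to 1 (fully open), then the shift along the tool's x, y, z normalised to -1 to 1, where 1 is 0.15 m, then the turn, a rotation vector about the tool's x, y, z normalised to -1 to 1, where 1 is 60 degrees. A call has 1 to 12 rows; each row shifts and turns the commanded pose from where the row before left it, along the tool's axes as they then stand; what a row does not reach is not made up. A row lasts 1/8 s, in which the tool goes at most 62.5 mm and 10.7 degrees, less where a joint would pass 70% of its speed; a pose out of reach is approached as far as the arm can. A call with a number of a shift or a turn outside -1 to 1 is refused whole. A call with a gripper value outside its range is refused whole. The fingers move at their own pace and stop on an object; the grip force is fixed at half the most. Time passes only in rows, so rows that do not move let the fingers close. It gives the time, the measured TCP pose, the force, the opening and the grip force at its end, in the units of the state.
- get_state(): the state, without advancing time (a new reading comes with each control period).
- camera(name): name is "side" or "top" or "wrist"; returns a dict with "color" (384x512x3 uint8, red, green, blue), "z_map" (384x512 float32, m along the optical axis (not along the pixel's ray), 0 where there is no reading), "mtx" (3x3 intrinsics, pixels), "R" (3x3) and "t" (3): a world point X has camera coordinates R X + t; the wrist camera has in their place "mount" (4x4, takes a point from camera to tool coordinates, whose origin is the TCP and whose axes are the flange's). Camera axes: x right, y down, z forward; pixel columns grow to the right and rows downward; lengths in m; the calibration is good to about 2 mm. A picture is of the moment at which its call begins: read the wrist's pose just before it.
- close_job(): hands the job in; it is judged then, once.
The state is a dict: "time_s": time; "joints": joint angles; "qd": joint speeds; "tau": joint torques, N m; "tcp_pos": TCP position; "tcp_rot": TCP orientation; "wrist_force": force on the tool from outside, world axes, zero at the start; "moment": the same for the moment, N m; "opening": finger opening in m; "gripper_force": force on a finger pad.
Only numpy, scipy, OpenCV 4.12 (cv2) and the standard library are available. Lean on these libraries where they do the work, as an engineer would, in place of code of your own. Each camera call takes 0.05 s, during which the arm holds its last target. There are 200 camera calls.

TASK

Push the loose blue tray of screws, back wall first, up the ramp of the sloping picking rack and in under the hold-down bar until its low front edge drops behind the lip strip, so that it stays there by itself. Go gently: stop pushing when it has dropped in, and do not ram the sprung buffer at the end of the lane. Leave the things lying round the rack where they are.

Things in the scene. Friction and masses are not known exactly. Their poses are not given: they have to be found in the camera images.
- lane: sloping lane of the grey steel rack, fixed to the bench. Origin: on the deck at the middle of the ramp's foot, at bench height. x points up the slope along the lane (12 degrees above level), y left across it, z square to the deck. The flat slick deck (friction 0.12: a tray let go slides back down) is 375 mm long, 106 mm wide between side plates 34 mm high
- lane_mouth (a point): point on the bench midway between the outer ends of the two lead-in plates, 72 mm before the ramp's foot. The plates, as slick as the deck, stand on the bench, 34 mm high, and narrow from about 160 mm between them here to 106 mm at the foot
- lip_range (a point): point on the deck, lane x = 150 mm: lowest setting of the lip. The lip is a steel strip across the deck, 9 mm high: near side a wedge 27 mm long that the tray rides up, far side an upright face. Lip and buffer are one frame clamped along slots: the upright face is 0 to 40 mm further up the lane than this point, not reported: see or feel it. Behind it 130 mm of free deck up to the buffer pad
- hold_down (a point): middle of the round hold-down bar (8 mm thick) across the lane at lane x = 275 mm, centre 69 mm, underside 65 mm over the deck, on two uprights just outside the side plates. The tray passes under it; nothing can be lowered into the lane there
- buffer (a joint): how far the rubber-faced sprung buffer bar (70 mm wide, centre 18 mm over the deck) at the lane's upper end is pushed in, m: 0 = free, stop at 0.013. 1.8 N starts it, plus 0.6 N per mm. A touch is harmless, 0.009 and more is ramming
- tray: blue parts tray of screws, 121 mm long (x), 100 wide (y), 0.4 to 0.8 kg, loose before the ramp (the like one at the back stays). Origin: centre of underside; z up; x runs from the low front wall (28 mm high) to the back wall (50 mm); walls 2.5 mm. Its middle starts 135 to 180 mm before the foot, x roughly up the ramp. Push on the outside of its front wall, e.g. with two spread fingertips
- tray_front (a point): middle of the lower edge of the tray's low front wall (tray x = -60 mm): the edge that drops behind the lip
- tray_back (a point): middle of the lower edge of the tray's back wall (tray x = +60 mm)
- v_block: steel V-block, 60x50 mm, 40 mm high, standing on the bench to the right of the ramp's foot: leave it (a like one stands at the back). Origin: centre of its underside
- torch: black torch, 116 mm long, 28 mm thick, lying on the bench to the left of the ramp: leave it. Origin: under its middle
- micrometer: micrometer, 128 mm long, 16 mm high, lying on the bench to the right of the lane: leave it. Origin: under its middle
- cap_screw: black cap screw, 46 mm long, 16 mm thick, lying on the bench to the left of the lane: leave it. Origin: under its middle
There are look-alikes about, which are no part of the job. There is more than one size of the tray; the one meant has the size given above.

How it is judged:
On the way:
1. the tray is in the mouth of the lane, riding up the ramp, square between the side plates (x of tray_back in the frame of lane between 0.06 and 0.2 m and angle between the x axis of tray and the x axis of lane, either way round below 0.3 rad), for 0.1 s.
At the end, for the whole second after the job is handed in: The tray lies upright and flat on the deck (front and back lower edges within 4 mm of it, square to it within 0.04 rad) with its low front edge behind the lip strip, that is more than 146 mm up the lane, at rest, the buffer not held in (less than 3 mm) (x of tray_front in the frame of lane above 0.146 m and z of each of tray_front, tray_back in the frame of lane below 0.004 m and angle between the z axis of tray and the z axis of lane, either way round below 0.04 rad and angle between tray's own z axis and vertical below 0.4 rad and value of joint buffer below 0.003 m and linear speed of tray below 0.01 m/s); the robot touches nothing.
It fails at once if the tray is rammed into the end buffer (pushed in 9 mm or more) (value of joint buffer above 0.009 m).
It fails at once if the tray is lifted instead of pushed, more than 95 mm above the bench (height (world z) of tray above 0.095 m).
It fails at once if the tray is tipped so that screws would spill (angle between tray's own z axis and vertical above 0.6 rad).
It fails at once if a thing lying round the rack is knocked away (moved more than 30 mm) (distance of any of v_block, torch, micrometer, cap_screw from where it was at the start of the episode above 0.03 m).
It also fails if it takes over 58 s, if anything falls off the work surface, if the arm or the gripper's body presses on something with over 40 N, if the wrist force passes 120 N, or if a joint passes its speed limit or range.

## Working session

There is one attempt and no reset: what is moved stays moved. The work goes in short steps, Python scripts to look and compute and a shell command to move; the robot and the scene stay as the last step left them, time stands still between calls to the robot, and variables do not carry over. Pictures are saved under pics/ and viewed, at most 10 in all, crops included, and the job is handed in when it is done.

```bash
mkdir -p pics
cat > h.py <<'E'
from bench import *
import numpy as np, cv2
def cast(c,u,v,z):
    d=c["R"].T@np.linalg.inv(c["mtx"])@np.array([u,v,1.]); o=-c["R"].T@c["t"]
    return o+d*(z-o[2])/d[2]
def pts(c):
    z=c["z_map"]; v,u=np.mgrid[:z.shape[0],:z.shape[1]]
    P=np.stack([u,v,np.ones_like(u)],-1)@np.linalg.inv(c["mtx"]).T*z[...,None]
    return (P-c["t"])@c["R"]
E
python3 - <<'E'
from h import *
for n in("top","side"):
    c=camera(n); np.savez(n+".npz",**c); cv2.imwrite(f"pics/{n}.png",c["color"][...,::-1])
    print(n,(-c["R"].T@c["t"]).round(3),c["R"].T[:,2].round(2))
s=get_state();print(s)
E
```

```text
top [ 0.369 -0.042  1.224] [ 0.2  -0.01 -0.98]
side [0.412 0.766 0.508] [ 0.19 -0.88 -0.43]
{'time_s': 0.1, 'joints': array([-1.31621757,  0.53711603, -0.00439867,  1.53871569,  0.00260561,
        1.06730283, -0.07118076]), 'qd': array([ 0.00097165, -0.00299075,  0.00143482, -0.00243004,  0.00025443,
       -0.00100075,  0.00021245]), 'tau': array([ 2.23042814e-03, -5.72077632e+01,  9.93542969e-01, -2.52227175e+01,
       -5.62238053e-02,  1.35464573e-02,  4.62247738e-05]), 'tcp_pos': array([0.20482616, 0.61636673, 0.26293329]), 'tcp_rot': array([-3.14006241e+00,  1.38885465e-04,  2.82087319e+00]), 'wrist_force': array([-0.36961906, -0.4352216 ,  0.39068675]), 'moment': array([ 0.04699352, -0.02015407,  0.00950706]), 'gripper_force': 0.0, 'opening': 0.08802134176179553}
```

View pics/top.png

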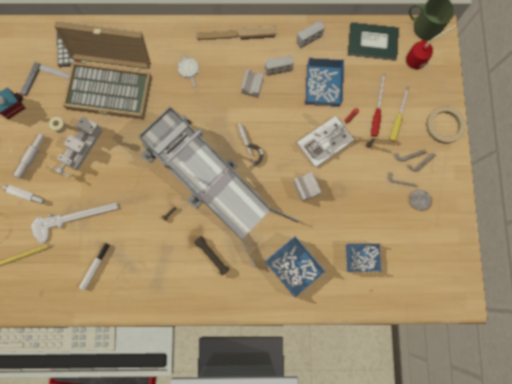

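View pics/side.png

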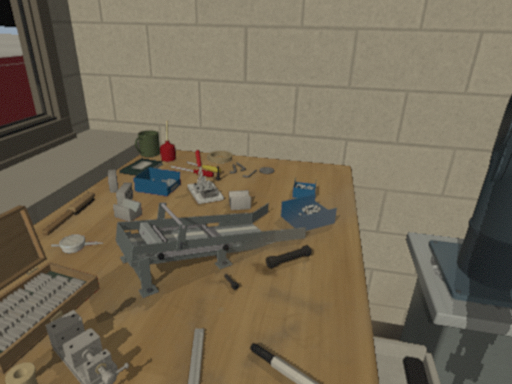

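Top view: the candidates for the tray are the blue tray before the ramp (295,266), a smaller blue tray (364,258) and the like tray at the back (324,82). I take (295,266). The ramp's foot is at about (250,220), with the V-block at (307,187), torch at (211,255), cap screw at (170,213) and micrometer at (250,143).

Run:
```python
from h import *
c=dict(np.load("top.npz")); P=pts(c)
cv2.imwrite("pics/crop1.png",cv2.resize(c["color"][95:305,130:340,::-1],(798,798*210//210))[:, :][:798] if 0 else cv2.resize(c["color"][100:300,130:340,::-1],(630,600),interpolation=cv2.INTER_CUBIC))
hsv=cv2.cvtColor(c["color"],cv2.COLOR_RGB2HSV)
m=cv2.inRange(hsv,(98,110,40),(125,255,255))
m=cv2.morphologyEx(m,cv2.MORPH_CLOSE,np.ones((7,7)))
for k in cv2.findContours(m,0,2)[0]:
    if cv2.contourArea(k)<300: continue
    r=cv2.minAreaRect(k); mk=np.zeros(m.shape,np.uint8); cv2.drawContours(mk,[k],-1,1,-1)
    Q=P[mk>0]; print(np.round(r[0]),np.round(r[1]),r[2],"zpct",np.percentile(Q[:,2],[5,50,95]).round(3))
    # walls: high points -> world rect
    H=Q[(Q[:,2]>.008)&(Q[:,2]<.07)]
    q=cv2.minAreaRect((H[:,:2]*1000).astype(np.float32)); print(q, )
    for b in cv2.boxPoints(q):
        d=np.linalg.norm(Q[:,:2]*1000-b,axis=1); print(b.round(), Q[d<12][:,2].max().round(3) if (d<12).any() else None)
# deck: sample points
for u,v in [(240,210),(230,200),(220,190),(210,180),(200,170),(190,155),(180,145),(165,125),(248,222)]:
    print((u,v),P[v,u].round(3))
```

```text
(240, 210) [ 0.575 -0.017  0.011]
(230, 200) [0.6   0.009 0.02 ]
(220, 190) [0.626 0.035 0.026]
(210, 180) [0.651 0.061 0.038]
(200, 170) [0.677 0.087 0.042]
(190, 155) [0.714 0.112 0.056]
(180, 145) [0.739 0.137 0.065]
(165, 125) [0.79  0.176 0.074]
(248, 222) [ 0.543 -0.038  0.006]
```

View pics/crop1.png

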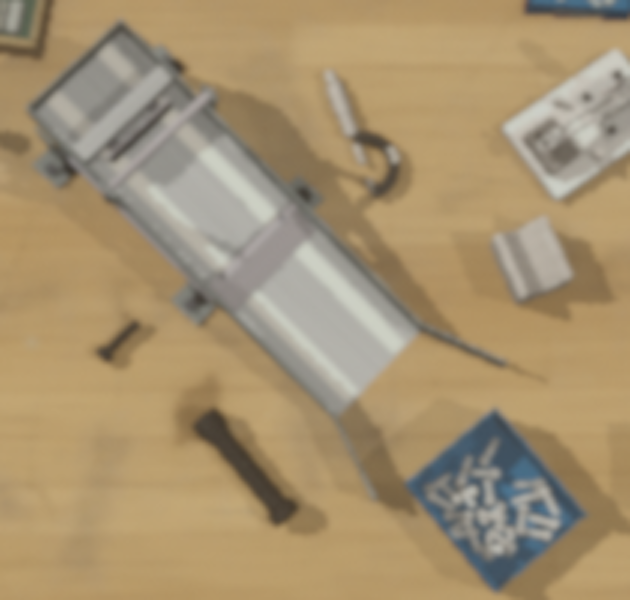

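The crop shows the ramp's foot from (342,412) to (418,332). The lip is the purple band around (265,260), the bar is at (160,140), and the tray is at (495,500), already roughly square to the lane. Next I fix the mask and fit the lane frame.

Run:
```python
from h import *
c=dict(np.load("top.npz")); P=pts(c)
f=lambda x,y:(130+x/3.,100+y/3.)
print("tray px",c["color"][255,285],c["color"][290,296])
for n,p in dict(footL=(342,412),footR=(418,332),endL=(375,498),endR=(505,365)).items():
    print(n,f(*p),cast(c,*f(*p),0.0 if n[0]=='f' else 0.03).round(4))
# deck plane points: inside lane poly below lip
pol=np.array([f(350,395),f(405,335),f(330,260),f(270,315)]).astype(np.int32)
mk=np.zeros(P.shape[:2],np.uint8); cv2.fillPoly(mk,[pol],1)
pol=np.array([f(215,270),f(280,205),f(215,140),f(155,200)]).astype(np.int32); mk2=mk.copy()*0; cv2.fillPoly(mk2,[pol],1)
Q=np.r_[P[mk>0],P[mk2>0]]
A=np.c_[Q[:,:2],np.ones(len(Q))]; k=np.linalg.lstsq(A,Q[:,2],rcond=None)[0]; print("plane",k,"slope deg",np.degrees(np.arctan(np.hypot(*k[:2]))),"dir deg",np.degrees(np.arctan2(k[1],k[0])),"res",np.std(A@k-Q[:,2]))
# blue
R,G,B=[c["color"][...,i].astype(int) for i in range(3)]
m=((B>R+25)&(B>G+8)).astype(np.uint8)
m=cv2.morphologyEx(m,cv2.MORPH_CLOSE,np.ones((7,7)))
for k in cv2.findContours(m,0,2)[0]:
    if cv2.contourArea(k)<300: continue
    mk=np.zeros(m.shape,np.uint8); cv2.drawContours(mk,[k],-1,1,-1)
    q4=cv2.boxPoints(cv2.minAreaRect(k)); print("blob",q4.mean(0).round())
    print(" z",np.percentile(P[mk>0][:,2],[2,50,98]).round(3))
    ap=cv2.approxPolyDP(k,6,True)[:,0]
    for b in ap:
        print(b,"z28",cast(c,*b,.028)[:2].round(3),"z50",cast(c,*b,.05)[:2].round(3), P[max(b[1]-4,0):b[1]+5,b[0]-4:b[0]+5,2].max().round(3))
```

```text
tray px [129 128 123] [65 83 97]
footL (244.0, 237.33333333333334) [ 0.5034 -0.0276  0.    ]
footR (269.33333333333337, 210.66666666666669) [ 0.5745 -0.0958  0.    ]
endL (255.0, 266.0) [ 0.4265 -0.0558  0.03  ]
endR (298.33333333333337, 221.66666666666669) [ 0.54   -0.1696  0.03  ]
plane [-0.57252235  0.68358924  0.37278782] slope deg 41.72244279858762 dir deg 129.9469799112522 res 0.06371910251671674
blob [295. 266.]
 z [-0.001  0.005  0.04 ]
[293 239] z28 [ 0.495 -0.155] z50 [ 0.493 -0.153] 0.054
[267 262] z28 [ 0.437 -0.087] z50 [ 0.435 -0.086] 0.055
[278 275] z28 [ 0.403 -0.114] z50 [ 0.403 -0.113] 1.224
[271 260] z28 [ 0.442 -0.097] z50 [ 0.44  -0.096] 0.053
[294 252] z28 [ 0.462 -0.157] z50 [ 0.46  -0.154] 0.022
[303 284] z28 [ 0.38  -0.177] z50 [ 0.38  -0.175] 0.031
[282 280] z28 [ 0.391 -0.124] z50 [ 0.39  -0.123] 0.052
[295 295] z28 [ 0.353 -0.156] z50 [ 0.354 -0.154] 1.224
[311 282] z28 [ 0.385 -0.198] z50 [ 0.385 -0.195] 0.032
[308 271] z28 [ 0.413 -0.191] z50 [ 0.412 -0.188] 0.026
[315 278] z28 [ 0.395 -0.208] z50 [ 0.395 -0.205] 0.032
[322 270] z28 [ 0.415 -0.227] z50 [ 0.414 -0.224] 0.052
blob [324.  82.]
 z [0.    0.009 0.043]
[342  62] z28 [ 0.991 -0.305] z50 [ 0.98 -0.3 ] 0.058
[308  65] z28 [ 0.982 -0.209] z50 [ 0.971 -0.206] 0.05
[307 101] z28 [ 0.875 -0.203] z50 [ 0.866 -0.2  ] 0.05
[339 103] z28 [ 0.869 -0.291] z50 [ 0.86  -0.286] 0.05
```

Run:
```python
from h import *
c=dict(np.load("top.npz")); P=pts(c); V=c["z_map"]>0
f=lambda x,y:(130+x/3.,100+y/3.)
Q=[]
for pol in ([f(350,395),f(405,335),f(330,260),f(270,315)],[f(215,265),f(275,205),f(215,145),f(155,200)]):
    mk=np.zeros(V.shape,np.uint8); cv2.fillPoly(mk,[np.array(pol).astype(np.int32)],1); mk=cv2.erode(mk,np.ones((3,3))); Q.append(P[(mk>0)&V])
Q=np.concatenate(Q)
for _ in range(4):
    A=np.c_[Q[:,:2],np.ones(len(Q))]; k=np.linalg.lstsq(A,Q[:,2],rcond=None)[0]; r=A@k-Q[:,2]; Q=Q[abs(r)<2.5*r.std()]
g=np.arctan2(k[1],k[0]); print("slope",np.degrees(np.arctan(np.hypot(*k[:2]))),"dir",np.degrees(g),"res",r.std(),len(Q))
# side plates/lane midline: points 20-45mm above deck near lane
foot=np.array([.539,-.0617])
for gd in (np.degrees(g),45,46):
    e=np.array([np.cos(np.radians(gd)),np.sin(np.radians(gd))]); n=np.array([-e[1],e[0]])
    X=(P[...,:2]-foot)@e; Y=(P[...,:2]-foot)@n; H=P[...,2]-np.tan(np.radians(12))*X
    for a,b in((.02,.08),(.08,.13),(.19,.25)):
        s=V&(X>a)&(X<b)&(abs(Y)<.09)&(H>.018)&(H<.045); y=Y[s]
        print(round(gd,1),a,"R",np.median(y[y<0]).round(4),"L",np.median(y[y>0]).round(4),(y<0).sum(),(y>0).sum(), "deck h", np.median(H[V&(X>a)&(X<b)&(abs(Y)<.035)]).round(4))
# lip profile along lane (plane-relative), rack frame from plane
e=np.array([np.cos(g),np.sin(g)]);n=np.array([-e[1],e[0]])
X=(P[...,:2]-foot)@e; Y=(P[...,:2]-foot)@n; H=(P[...,:2]@k[:2]+k[2]); print("plane z=0 at X offset", -(foot@k[:2]+k[2])/np.hypot(*k[:2]))
s=V&(abs(Y)<.035)
for a in np.arange(.09,.22,.006):
    t=s&(X>a)&(X<a+.006); print(round(a,3),np.round(1e3*np.median((P[...,2]-H)[t]),1),c["color"][t].mean().round(),end=" | ")
print()
t0=np.array([.424,-.1555]); e=np.array([np.cos(np.radians(42)),np.sin(np.radians(42))]); n=np.array([-e[1],e[0]])
X=(P[...,:2]-t0)@e; Y=(P[...,:2]-t0)@n
for a in np.arange(-.075,.075,.006):
    t=V&(abs(Y)<.04)&(X>a)&(X<a+.006); print(round(a,3),np.percentile(P[t][:,2],[50,90]).round(3),end=" | ")
d=camera("side"); cv2.imwrite("pics/crop2.png",cv2.resize(d["color"][170:280,100:350,::-1],(800,352),interpolation=cv2.INTER_CUBIC))
```

```text
slope 12.011902340978015 dir 45.333394141140396 res 0.0023531416610240645 1519
45.3 0.02 R -0.0495 L 0.0593 52 32 deck h 0.0009
45.3 0.08 R -0.0492 L 0.0594 42 28 deck h 0.0011
45.3 0.19 R -0.049 L 0.0601 43 37 deck h 0.001
45 0.02 R -0.0493 L 0.0596 51 32 deck h 0.0009
45 0.08 R -0.0486 L 0.0599 42 28 deck h 0.0011
45 0.19 R -0.0478 L 0.0614 43 39 deck h 0.0009
46 0.02 R -0.0502 L 0.0585 53 32 deck h 0.0009
46 0.08 R -0.0505 L 0.0582 41 28 deck h 0.0011
46 0.19 R -0.0515 L 0.0573 44 36 deck h 0.0009
plane z=0 at X offset -0.004146994097404527
0.09 0.2 182.0 | 0.096 0.2 182.0 | 0.102 0.0 182.0 | 0.108 -0.0 182.0 | 0.114 0.1 182.0 | 0.12 0.8 178.0 | 0.126 0.2 155.0 | 0.132 3.1 148.0 | 0.138 5.1 148.0 | 0.144 8.6 150.0 | 0.15 9.6 160.0 | 0.156 9.1 158.0 | 0.162 0.1 171.0 | 0.168 -0.1 177.0 | 0.174 -0.2 178.0 | 0.18 0.2 177.0 | 0.186 0.4 175.0 | 0.192 -0.4 178.0 | 0.198 0.0 179.0 | 0.204 0.1 180.0 | 0.21 0.5 181.0 | 0.216 0.3 183.0 | 
-0.075 [0.002 0.005] | -0.069 [0.001 0.004] | -0.063 [0.003 0.03 ] | -0.057 [0.005 0.028] | -0.051 [0.005 0.024] | -0.045 [0.006 0.024] | -0.039 [0.008 0.024] | -0.033 [0.019 0.025] | -0.027 [0.017 0.023] | -0.021 [0.014 0.022] | -0.015 [0.008 0.018] | -0.009 [0.015 0.022] | -0.003 [0.007 0.021] | 0.003 [0.007 0.021] | 0.009 [0.006 0.016] | 0.015 [0.01  0.021] | 0.021 [0.008 0.02 ] | 0.027 [0.012 0.021] | 0.033 [0.014 0.02 ] | 0.039 [0.006 0.021] | 0.045 [0.004 0.017] | 0.051 [0.003 0.006] | 0.057 [0.007 0.053] | 0.063 [0.001 0.005] | 0.069 [0.001 0.004] |
```

View pics/crop2.png

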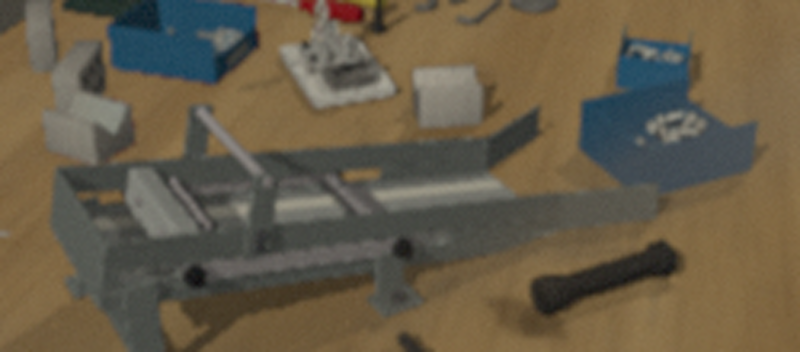

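The side crop shows the high back wall at (590,130), towards the ramp, and the low front wall at (745,150), towards the robot. The lip strip is at (350,195) and the bar at (235,145).

Measured values:
- **Foot:** about (0.533, -0.061), lane direction about 45.5°, slope 12.0°.
- **Lip:** upright face at lane x of about 167 mm.
- **Tray:** centre about (0.424, -0.156), yaw about 42°, 11 mm left of the lane's middle.

I turn the tool along the lane first, then carry it round.

```bash
python3 -m inch '[[[0.55,0,0,0,0,0,0.17],[0.55,0,0,0,0,0,0.17],[0.55,0,0,0,0,0,0.17],[0.55,0,0,0,0,0,0.17],[0.55,0,0,0,0,0,0.17],[0.55,0,0,0,0,0,0.17],[0.55,0,0,0,0,0,0.17],[0.55,0,0,0,0,0,0.17],[0.55,0,0,0,0,0,0.17],[0.55,0,0,0,0,0,0.17],[0.55,0,0,0,0,0,0.17],[0.55,0,0,0,0,0,0.065]]]'
```

```text
time_s: 1.65
tcp_pos: [0.2047, 0.6167, 0.2633]
tcp_rot: [3.141, 0.001, 0.791]
wrist_force: [-0.0, 0.2, 0.4]
opening: 0.0484
gripper_force: 0.0
```

```bash
python3 -m inch '[[[0.55,-0.09,0.32,0.03,0,0,0],[0.55,-0.09,0.32,0.03,0,0,0],[0.55,-0.09,0.32,0.03,0,0,0],[0.55,-0.09,0.32,0.03,0,0,0],[0.55,-0.09,0.32,0.03,0,0,0],[0.55,-0.09,0.32,0.03,0,0,0],[0.55,-0.09,0.32,0.03,0,0,0],[0.55,-0.09,0.32,0.03,0,0,0],[0.55,-0.09,0.32,0.03,0,0,0],[0.55,-0.09,0.32,0.03,0,0,0],[0.55,-0.09,0.32,0.03,0,0,0],[0.55,-0.09,0.32,0.03,0,0,0]]]'
python3 -m inch '[[[0.55,-0.27,0.1,0,0,0,0],[0.55,-0.27,0.1,0,0,0,0],[0.55,-0.27,0.1,0,0,0,0],[0.55,-0.27,0.1,0,0,0,0],[0.55,-0.27,0.1,0,0,0,0],[0.55,-0.27,0.1,0,0,0,0],[0.55,-0.27,0.1,0,0,0,0],[0.55,-0.27,0.1,0,0,0,0],[0.55,0,0,0,0,0,0]]]'
```

```text
time_s: 3.15
tcp_pos: [0.503, 0.0964, 0.2095]
tcp_rot: [-3.141, -0.0, 0.795]
wrist_force: [0.1, -0.1, -0.2]
opening: 0.0485
gripper_force: 0.0
time_s: 4.28
tcp_pos: [0.3596, -0.2201, 0.2099]
tcp_rot: [3.141, 0.0, 0.789]
wrist_force: [0.1, 0.9, -0.2]
opening: 0.0489
gripper_force: 0.0
```

```bash
python3 -m inch '[[[0.55,0,0,0.22,0,0,0],[0.55,0,0,0.22,0,0,0],[0.55,0,0,0.22,0,0,0],[0.55,0,0,0.22,0,0,0],[0.55,0,0,0.22,0,0,0],[0.55,0,0,0.03,0,0,0],[0.55,0,0,0,0,0,0]]]'
python3 - <<'E'
from h import *
for n in("top","side"):
    c=camera(n); np.savez(n+"2.npz",**c)
    im=c["color"][190:310,210:350] if n=="top" else c["color"][150:270,230:370]
    globals()[n]=cv2.resize(im[...,::-1],(400,343))
cv2.imwrite("pics/p3.png",np.hstack([top,side]))
E
```

```text
time_s: 5.15
tcp_pos: [0.3614, -0.2173, 0.0406]
tcp_rot: [-3.141, -0.0, 0.795]
wrist_force: [-0.6, 0.3, 0.1]
opening: 0.0486
gripper_force: 0.0
```

View pics/p3.png

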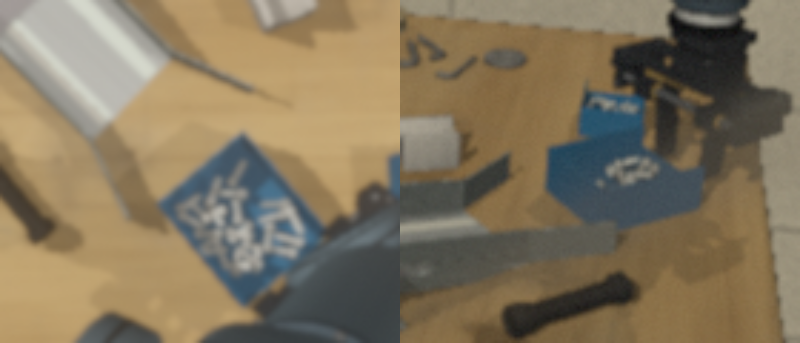

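The fingers stand behind the low front wall and clear of it (left image near (300,290), right image near (690,150)). I push diagonally, to bring the tray to the lane's middle.

```bash
python3 -m inch '[[[0.55,0.05,0,0,0,0,0],[0.55,0.05,0,0,0,0,0],[0.55,0.05,0,0,0,0,0],[0.55,0.05,0.01,0,0,0,0],[0.55,0.05,0.01,0,0,0,0],[0.55,0.05,0.01,0,0,0,0],[0.55,0.05,0.01,0,0,0,0],[0.55,0.05,0.01,0,0,0,0],[0.55,0.05,0.01,0,0,0,0],[0.55,0,0,0,0,0,0]]]'
cat > meas.py <<'E'
from h import *
# tray back wall / pose from top & side
c=camera("top");P=pts(c);V=c["z_map"]>0
R,G,B=[c["color"][...,i].astype(int) for i in range(3)]
F=np.array([.533,-.061]);a=np.radians(45.5);e=np.array([np.cos(a),np.sin(a)]);n=np.array([-e[1],e[0]])
X=(P[...,:2]-F)@e;Y=(P[...,:2]-F)@n;H=(P[...,2]-np.tan(np.radians(12))*np.maximum(X,0))
m=V&((B>R+25)&(B>G+8))&(abs(Y)<.09)&(X>-.25)&(X<.4)
s=get_state();p=s["tcp_pos"];print("tcp lane X,Y",((p[:2]-F)@e).round(4),((p[:2]-F)@n).round(4),"tip z",p[2]-.025,"F",s["wrist_force"].round(1))
print("blue X",np.percentile(X[m],[1,99]).round(3),"Y",np.percentile(Y[m],[1,99]).round(3))
w=m&(H>.038);print("high wall X,Y,z",X[w].mean().round(3),Y[w].mean().round(3),P[w][:,2].mean().round(3),"n",w.sum(),"slope deg",np.degrees(np.polyfit(Y[w],X[w],1)[0]).round(1), "Yrange",np.percentile(Y[w],[3,97]).round(3))
E
python3 meas.py
```

```text
time_s: 6.5
tcp_pos: [0.4134, -0.1764, 0.0404]
tcp_rot: [-3.141, 0.002, 0.794]
wrist_force: [-5.2, -3.7, 5.6]
opening: 0.0485
gripper_force: 3.4
tcp lane X,Y -0.1662 0.0045 tip z 0.015413866960826417 F [-4.6 -4.5  6.8]
blue X [-0.118 -0.038] Y [-0.039  0.058]
high wall X,Y,z -0.087 0.028 0.068 n 25 slope deg 11.5 Yrange [-0.038  0.066]
```

Run:
```python
from h import *
c=camera("top"); cv2.imwrite("pics/p4.png",cv2.resize(c["color"][180:300,190:350,::-1],(800,600),interpolation=cv2.INTER_CUBIC))
```

```text
(no output)
```

View pics/p4.png

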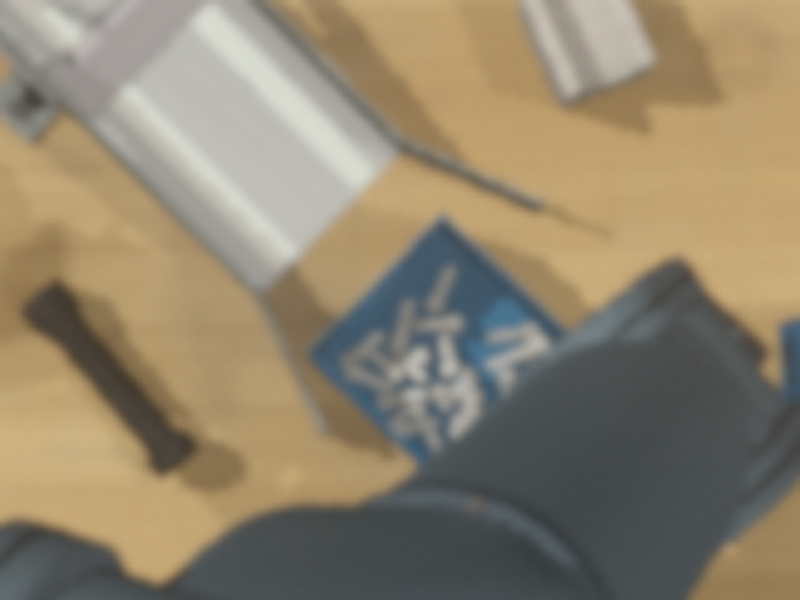

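The back wall's top corners are at (310,353) and (443,218), and the foot's corners at (262,288) and (398,155). The tray is square to the lane and just left of its middle.

Run:
```python
from h import *
c=camera("top");F=np.array([.533,-.061]);a=np.radians(45.5);e=np.array([np.cos(a),np.sin(a)]);n=np.array([-e[1],e[0]])
for x,y,z in((310,353,.05),(443,218,.05),(262,288,.0),(398,155,0),(323,430,.034),(545,207,.034)):
    p=cast(c,190+x/5,180+y/5,z)[:2]-F; print((p@e).round(4),(p@n).round(4))
```

```text
-0.0392 0.058
-0.0402 -0.0387
0.0056 0.048
0.0031 -0.0538
-0.0703 0.0805
-0.0735 -0.0821
```

```bash
python3 -m inch '[[[0.55,0.05,0.01,0,0,0,0],[0.55,0.05,0.01,0,0,0,0],[0.55,0.05,0.01,0,0,0,0],[0.55,0.05,0,0,0,0,0],[0.55,0.05,0,0,0,0,0],[0.55,0.05,0,0,0,0,0]]]'; python3 meas.py
python3 -m inch '[[[0.55,0.05,0,0,0,0,0],[0.55,0.05,0,0,0,0,0],[0.55,0.05,0,0,0,0,0],[0.55,0.05,0,0,0,0,0],[0.55,0.05,0,0,0,0,0]]]'; python3 meas.py
python3 - <<'E'
from h import *
c=camera("top"); d=camera("side"); cv2.imwrite("pics/p5.png",np.hstack([cv2.resize(x[...,::-1],(400,343)) for x in(c["color"][150:270,180:320],d["color"][150:270,200:340])]))
E
```

```text
time_s: 7.4
tcp_pos: [0.4492, -0.148, 0.0404]
tcp_rot: [3.14, 0.002, 0.793]
wrist_force: [-1.0, -3.9, -0.7]
opening: 0.0481
gripper_force: 1.9
tcp lane X,Y -0.119 -0.001 tip z 0.015345809461745005 F [-0.  -3.6  0.5]
blue X [-0.075  0.01 ] Y [-0.046  0.052]
high wall X,Y,z -0.042 0.004 0.155 n 48 slope deg 4.6 Yrange [-0.046  0.052]
time_s: 8.07
tcp_pos: [0.4762, -0.1202, 0.0403]
tcp_rot: [3.141, 0.0, 0.794]
wrist_force: [-0.2, -5.4, -0.8]
opening: 0.0484
gripper_force: 2.1
tcp lane X,Y -0.0806 -0.0008 tip z 0.015284340709310291 F [-0.3 -3.9 -0.6]
blue X [-0.039  0.049] Y [-0.048  0.051]
high wall X,Y,z 0.008 -0.001 0.114 n 71 slope deg -3.9 Yrange [-0.048  0.051]
```

View pics/p5.png

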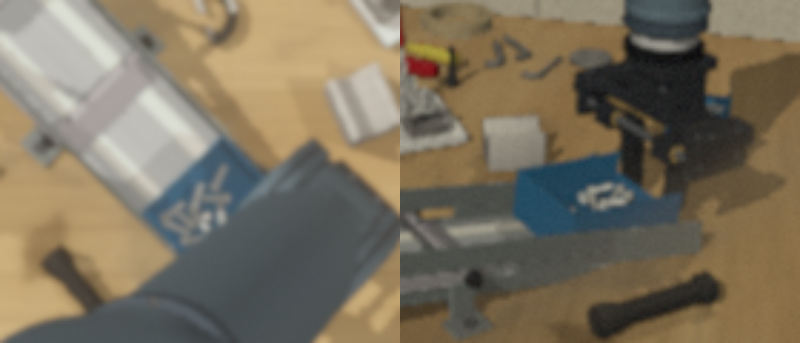

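The tray has entered and is square and central between the plates (left image, back wall from (145,210) to (220,140)), starting up the ramp. I push on, tilting the tool by 12° so that it stands square to the deck.

```bash
python3 -m inch '[[[0.55,0.05,0,0.005,0,0.022,0],[0.55,0.05,0,0.005,0,0.022,0],[0.55,0.05,0,0.005,0,0.022,0],[0.55,0.05,0,0.005,0,0.022,0],[0.55,0.05,0,0.005,0,0.022,0],[0.55,0.05,0,0.005,0,0.022,0],[0.55,0.05,0,0.005,0,0.022,0],[0.55,0.05,0,0.005,0,0.022,0],[0.55,0.05,0,0.005,0,0.022,0]]]'
cat >> meas.py <<'E'
Rm=cv2.Rodrigues(np.zeros(3))[0]
from scipy.spatial.transform import Rotation as Ro
T=Ro.from_euler("xyz",s["tcp_rot"]).as_matrix(); th=np.radians(12)
L=np.array([np.r_[e*np.cos(th),np.sin(th)],np.r_[n,0],np.r_[-e*np.sin(th),np.cos(th)]])
tip=p+T[:,2]*.025-np.r_[F,0]; print("tip lane",(L@tip).round(4),"face",(L@(tip+T[:,0]*.009)).round(4),"toolz lane",(L@T[:,2]).round(3),"F lane",(L@s["wrist_force"]).round(1))
E
python3 meas.py
```

```text
time_s: 9.35
tcp_pos: [0.5231, -0.0709, 0.0396]
tcp_rot: [-3.14, -0.209, 0.795]
wrist_force: [-4.0, -3.5, 2.5]
opening: 0.0485
gripper_force: 2.4
tcp lane X,Y -0.0133 0.0 tip z 0.014839137131598436 F [-1.4  0.1 -1.1]
blue X [-0.004  0.119] Y [-0.054  0.051]
high wall X,Y,z 0.057 -0.023 0.073 n 75 slope deg -16.4 Yrange [-0.047  0.051]
tip lane [-0.0048  0.      0.0167] face [0.0042 0.     0.0167] toolz lane [ 0.001  0.001 -1.   ] F lane [-1.2  1.1 -0.9]
```

```bash
python3 -m inch '[[[0.55,0.06,0,0,0,0,0],[0.55,0.06,0,0,0,0,0],[0.55,0.06,0,0,0,0,0],[0.55,0.06,0,0,0,0,0],[0.55,0.06,0,0,0,0,0],[0.55,0.06,0,0,0,0,0],[0.55,0.06,0,0,0,0,0],[0.55,0.06,0,0,0,0,0],[0.55,0.06,0,0,0,0,0],[0.55,0.06,0,0,0,0,0],[0.55,0.06,0,0,0,0,0],[0.55,0.06,0,0,0,0,0]]]';python3 meas.py
python3 - <<'E'
from h import *
c=camera("top"); d=camera("side"); cv2.imwrite("pics/p6.png",np.hstack([cv2.resize(x[...,::-1],(400,343)) for x in(c["color"][100:220,140:280],d["color"][170:290,110:250])]))
E
```

```text
time_s: 10.9
tcp_pos: [0.5972, 0.0033, 0.0621]
tcp_rot: [-3.142, -0.206, 0.794]
wrist_force: [-6.1, -6.8, 3.8]
opening: 0.0485
gripper_force: 3.8
tcp lane X,Y 0.0925 -0.0007 tip z 0.03751667884953074 F [-3.7 -3.   3.1]
blue X [-0.243  0.217] Y [-0.083  0.05 ]
high wall X,Y,z 0.183 -0.004 0.103 n 181 slope deg 16.0 Yrange [-0.048  0.05 ]
tip lane [ 0.1035 -0.0007  0.0169] face [ 0.1125 -0.0007  0.0169] toolz lane [-0.002 -0.    -1.   ] F lane [-3.9  0.5  4. ]
```

View pics/p6.png

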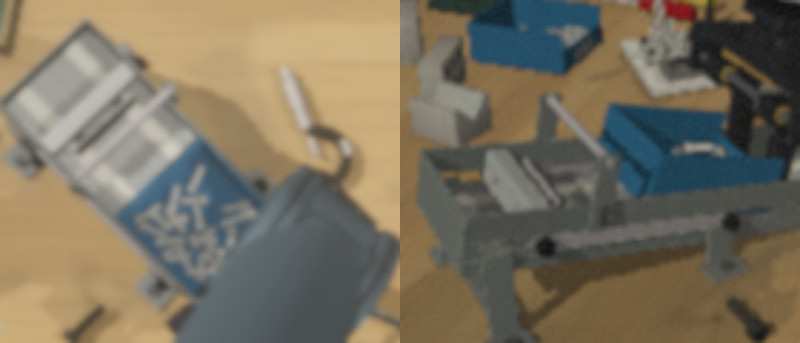

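The top view shows the tray halfway through, square, with its back wall's upper edge at (120,215)-(195,140). The side view shows the back wall still short of the bar, at (610,130). From here I use smaller steps.

```bash
python3 -m inch '[[[0.55,0.03,0,0,0,0,0],[0.55,0.03,0,0,0,0,0],[0.55,0.03,0,0,0,0,0],[0.55,0.03,0,0,0,0,0],[0.55,0.03,0,0,0,0,0],[0.55,0.03,0,0,0,0,0],[0.55,0.03,0,0,0,0,0],[0.55,0.03,0,0,0,0,0]]]';python3 meas.py
python3 -m inch '[[[0.55,0.02,0,0,0,0,0],[0.55,0.02,0,0,0,0,0],[0.55,0.02,0,0,0,0,0],[0.55,0.02,0,0,0,0,0],[0.55,0,0,0,0,0,0]]]';python3 meas.py
```

```text
time_s: 12.05
tcp_pos: [0.6221, 0.029, 0.0694]
tcp_rot: [-3.142, -0.207, 0.794]
wrist_force: [-0.9, -2.2, -2.4]
opening: 0.0484
gripper_force: 1.4
tcp lane X,Y 0.1276 -0.0004 tip z 0.04463144754784767 F [-1.  -0.8 -1.9]
blue X [-0.243  0.26 ] Y [-0.082  0.05 ]
high wall X,Y,z 0.193 0.002 0.122 n 96 slope deg 7.6 Yrange [-0.049  0.051]
tip lane [ 0.1392 -0.0004  0.0166] face [ 0.1482 -0.0004  0.0166] toolz lane [-0.001 -0.    -1.   ] F lane [-1.6  0.2 -1.5]
time_s: 12.72
tcp_pos: [0.6306, 0.0377, 0.0721]
tcp_rot: [3.141, -0.208, 0.795]
wrist_force: [-1.3, -1.4, -0.7]
opening: 0.0486
gripper_force: 0.6
tcp lane X,Y 0.1388 -0.0005 tip z 0.04712878436864818 F [-0.7 -0.7 -0.7]
blue X [-0.244  0.271] Y [-0.083  0.051]
high wall X,Y,z 0.202 0.003 0.126 n 70 slope deg -2.3 Yrange [-0.049  0.051]
tip lane [ 0.1508 -0.0005  0.0167] face [ 0.1598 -0.0005  0.0167] toolz lane [-0.001 -0.    -1.   ] F lane [-1.2 -0.  -0.5]
```

```bash
python3 -m inch '[[[0.55,0.01,0,0,0,0,0],[0.55,0.01,0,0,0,0,0],[0.55,0.01,0,0,0,0,0],[0.55,0.01,0,0,0,0,0],[0.55,0.01,0,0,0,0,0],[0.55,0,0,0,0,0,0]]]';python3 meas.py
python3 - <<'E'
from h import *
c=camera("top"); d=camera("side"); cv2.imwrite("pics/p7.png",np.hstack([cv2.resize(x[...,::-1],(400,400),interpolation=cv2.INTER_CUBIC) for x in(c["color"][100:200,140:240],d["color"][180:270,130:220])]))
E
```

```text
time_s: 13.52
tcp_pos: [0.6355, 0.0427, 0.0735]
tcp_rot: [3.141, -0.208, 0.795]
wrist_force: [-2.6, -0.9, -1.7]
opening: 0.0488
gripper_force: 1.1
tcp lane X,Y 0.1458 -0.0004 tip z 0.04845562085560557 F [-1.  -1.2 -2. ]
blue X [-0.245  0.273] Y [-0.085  0.051]
high wall X,Y,z 0.204 0.005 0.136 n 59 slope deg -2.6 Yrange [-0.048  0.057]
tip lane [ 0.1579 -0.0004  0.0165] face [ 0.1669 -0.0004  0.0165] toolz lane [-0.002  0.    -1.   ] F lane [-2.  -0.1 -1.6]
```

View pics/p7.png

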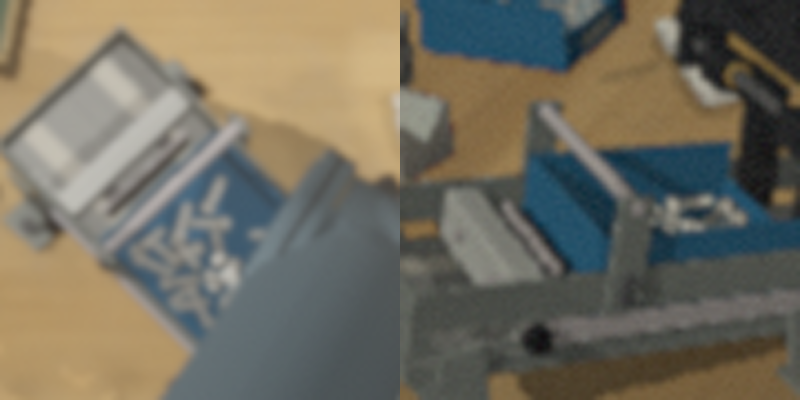

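The side view shows the back wall under the bar at (560,190), close to the buffer face at (530,235), with the front presumably still on the lip. I track its height by the blue rows in the side view, to detect the drop numerically.

```bash
cat > drop.py <<'E'
from h import *
d=camera("side");C=d["color"].astype(int);m=(C[...,2]>C[...,0]+25)&(C[...,2]>C[...,1]+8)
for x in range(192,222,4):
    r=np.where(m[215:260,x])[0]+215; print(x,r.min() if len(r) else None,r.max() if len(r) else None,len(r),end=" | ")
s=get_state();print(s["wrist_force"].round(1))
E
python3 drop.py
for i in 1; do python3 -m inch '[[[0.55,0.01,0,0,0,0,0],[0.55,0.01,0,0,0,0,0],[0.55,0,0,0,0,0,0]]]'; done; python3 drop.py; python3 meas.py|tail -1
```

```text
192 215 238 15 | 196 215 237 16 | 200 215 237 16 | 204 220 237 12 | 208 224 236 13 | 212 228 236 9 | 216 230 235 6 | 220 229 235 7 | [-0.4 -0.7 -2.1]
time_s: 14.1
tcp_pos: [0.6376, 0.0445, 0.0741]
tcp_rot: [3.141, -0.208, 0.794]
wrist_force: [-2.1, -2.6, -1.4]
opening: 0.0487
gripper_force: 1.5
192 215 238 15 | 196 215 237 17 | 200 215 237 16 | 204 221 237 12 | 208 224 236 13 | 212 229 236 8 | 216 230 235 6 | 220 229 235 7 | [-2.  -2.  -0.7]
tip lane [ 0.1606 -0.0007  0.0166] face [ 0.1696 -0.0007  0.0166] toolz lane [-0.002 -0.    -1.   ] F lane [-1.9  0.8 -0.5]
```

```bash
python3 -m inch '[[[0.55,0.01,0,0,0,0,0],[0.55,0,0,0,0,0,0]]]'|grep force; python3 drop.py
python3 -m inch '[[[0.55,0.01,0,0,0,0,0],[0.55,0,0,0,0,0,0]]]'|grep force; python3 drop.py; python3 meas.py|tail -1
```

```text
wrist_force: [-2.8, -2.8, -0.9]
gripper_force: 1.6
192 215 238 15 | 196 215 237 15 | 200 215 237 17 | 204 221 237 12 | 208 225 236 12 | 212 230 236 7 | 216 230 235 6 | 220 229 235 7 | [-2.3 -2.3  0.2]
wrist_force: [-1.5, -1.9, -0.4]
gripper_force: 1.6
192 215 238 16 | 196 215 237 14 | 200 215 237 16 | 204 222 237 12 | 208 226 236 11 | 212 230 236 7 | 216 229 235 7 | 220 229 235 7 | [-1.5 -1.4  0.8]
tip lane [ 0.1637 -0.0006  0.0166] face [ 0.1727 -0.0006  0.0166] toolz lane [-0.002 -0.    -1.   ] F lane [-3.  -0.5  0.7]
```

```bash
for i in 1; do python3 -m inch '[[[0.55,0.01,0,0,0,0,0],[0.55,0,0,0,0,0,0]]]'|grep force; python3 drop.py; done; python3 -m inch '[[[0.55,0.01,0,0,0,0,0],[0.55,0,0,0,0,0,0]]]'|grep force; python3 drop.py;  python3 meas.py|tail -1
```

```text
wrist_force: [-1.8, -3.0, 0.6]
gripper_force: 1.8
192 215 238 15 | 196 215 237 15 | 200 215 237 17 | 204 222 237 13 | 208 226 236 11 | 212 230 236 7 | 216 229 235 7 | 220 229 234 6 | [-2.5 -2.6  1.4]
wrist_force: [-4.0, -3.4, 1.3]
gripper_force: 2.2
192 215 238 16 | 196 215 237 15 | 200 215 237 17 | 204 223 237 12 | 208 227 236 10 | 212 230 236 7 | 216 229 235 7 | 220 229 234 6 | [-3.9 -4.   2.2]
tip lane [ 0.1664 -0.0006  0.0166] face [ 0.1754 -0.0006  0.0165] toolz lane [-0.002 -0.    -1.   ] F lane [-5.1 -0.   3. ]
```

```bash
cat > lane.py <<'E'
from h import *
F=np.array([.533,-.061,0]);a=np.radians(45.5);th=np.radians(12);e=np.array([np.cos(a),np.sin(a),0]);n=np.array([-e[1],e[0],0]);k=np.array([0,0,1.])
L=np.array([e*np.cos(th)+k*np.sin(th),n,-e*np.sin(th)+k*np.cos(th)])
Q=[];G=[]
for _ in range(4):
    d=camera("side");C=d["color"].astype(int);P=(pts(d)-F)@L.T;V=d["z_map"]>0
    m=V&(C[...,2]>C[...,0]+25)&(C[...,2]>C[...,1]+8)&(abs(P[...,1])<.06)&(P[...,0]>.13)&(P[...,0]<.33)
    Q.append(P[m]);G.append(P[V&~m&(abs(P[...,1])<.03)&(P[...,0]>.28)&(P[...,0]<.36)])
Q=np.concatenate(Q);G=np.concatenate(G)
print("blue X pct",np.percentile(Q[:,0],[.5,2,98,99.5]).round(4))
for lo in np.arange(.15,.31,.01):
    for nm,s in(("L",Q[:,1]>.03),("mid",abs(Q[:,1])<.03),("R",Q[:,1]<-.03)):
        q=Q[s&(Q[:,0]>=lo)&(Q[:,0]<lo+.01)]
        print(round(lo,2) if nm=="L" else "",nm,len(q),np.percentile(q[:,2],[10,95]).round(3) if len(q)>4 else "",end=" ")
    print()
q=G[(G[:,2]>.012)&(G[:,2]<.026)]; print("buffer face X",np.percentile(q[:,0],[2,10,50]).round(4) if len(q) else None,len(q))
E
python3 lane.py
```

```text
blue X pct [0.1667 0.1762 0.2969 0.2973]
0.15 L 0   mid 0   R 8 [0.005 0.005] 
0.16 L 12 [0.028 0.04 ]  mid 6 [0.018 0.023]  R 5 [0.02  0.022] 
0.17 L 44 [0.036 0.048]  mid 130 [0.02  0.028]  R 97 [0.019 0.041] 
0.18 L 93 [0.035 0.048]  mid 5 [0.019 0.026]  R 154 [0.019 0.046] 
0.19 L 99 [0.034 0.049]  mid 0   R 184 [0.019 0.047] 
0.2 L 98 [0.035 0.049]  mid 4   R 159 [0.022 0.047] 
0.21 L 98 [0.036 0.048]  mid 0   R 158 [0.023 0.048] 
0.22 L 113 [0.034 0.049]  mid 0   R 122 [0.027 0.046] 
0.23 L 97 [0.035 0.048]  mid 0   R 129 [0.009 0.047] 
0.24 L 96 [0.034 0.047]  mid 0   R 179 [0.003 0.044] 
0.25 L 100 [0.035 0.048]  mid 4   R 204 [0.006 0.037] 
0.26 L 21 [0.036 0.046]  mid 0   R 191 [0.018 0.046] 
0.27 L 0   mid 0   R 149 [0.028 0.047] 
0.28 L 71 [0.035 0.048]  mid 0   R 71 [0.037 0.048] 
0.29 L 248 [0.031 0.049]  mid 470 [0.029 0.049]  R 115 [0.027 0.048] 
0.3 L 0   mid 0   R 0  
buffer face X [0.2963 0.2987 0.3278] 454
```

The tray is flat: side-wall tops are level at 48–49 mm, and the front wall's top is at 28 mm at lane x of 176 mm. That puts it 9 mm behind the lip, with the back just touching the buffer, so it has already dropped in. I back off slowly so that it settles against the lip.

```bash
python3 -m inch '[[[0.55,-0.015,0,0,0,0,0],[0.55,-0.015,0,0,0,0,0],[0.55,-0.015,0,0,0,0,0],[0.55,-0.015,0,0,0,0,0],[0.55,-0.02,0,0,0,0,0],[0.55,-0.03,0,0,0,0,0],[0.55,-0.05,0,0,0,0,0],[0.55,-0.1,0,0,0,0,0],[0.55,-0.1,0,-0.05,0,0,0],[0.55,-0.1,0,-0.2,0,0,0],[0.55,-0.1,0,-0.3,0,0,0],[0.55,-0.1,0,-0.3,0,0,0]]]'
python3 -m inch '[[[0.55,-0.1,0,-0.1,0,0,0],[0.55,0,0,0,0,0,0],[0.55,0,0,0,0,0,0]]]';python3 lane.py
python3 - <<'E'
from h import *
c=camera("top"); d=camera("side"); cv2.imwrite("pics/p8.png",np.hstack([cv2.resize(x[...,::-1],(400,400),interpolation=cv2.INTER_CUBIC) for x in(c["color"][100:240,140:280],d["color"][170:280,120:230])]))
E
```

```text
time_s: 17.2
tcp_pos: [0.5537, -0.0406, 0.1808]
tcp_rot: [-3.141, -0.207, 0.793]
wrist_force: [0.8, -0.6, 0.8]
opening: 0.0486
gripper_force: 0.0
time_s: 17.58
tcp_pos: [0.5424, -0.0509, 0.19]
tcp_rot: [-3.14, -0.207, 0.795]
wrist_force: [0.5, 0.1, -0.4]
opening: 0.0488
gripper_force: 0.0
blue X pct [0.1688 0.1781 0.2968 0.2972]
0.15 L 0   mid 0   R 9 [0.004 0.013] 
0.16 L 0   mid 0   R 8 [0.015 0.02 ] 
0.17 L 15 [0.034 0.043]  mid 111 [0.02  0.027]  R 89 [0.018 0.042] 
0.18 L 88 [0.035 0.048]  mid 5 [0.021 0.027]  R 158 [0.02  0.046] 
0.19 L 97 [0.034 0.049]  mid 0   R 169 [0.02  0.046] 
0.2 L 104 [0.035 0.048]  mid 4   R 164 [0.022 0.047] 
0.21 L 99 [0.035 0.048]  mid 0   R 159 [0.023 0.047] 
0.22 L 109 [0.034 0.049]  mid 0   R 118 [0.027 0.046] 
0.23 L 99 [0.036 0.048]  mid 0   R 130 [0.009 0.047] 
0.24 L 98 [0.034 0.047]  mid 0   R 187 [0.003 0.045] 
0.25 L 101 [0.036 0.047]  mid 4   R 194 [0.008 0.037] 
0.26 L 18 [0.036 0.046]  mid 4   R 188 [0.019 0.045] 
0.27 L 0   mid 0   R 149 [0.029 0.047] 
0.28 L 66 [0.035 0.048]  mid 0   R 71 [0.037 0.048] 
0.29 L 254 [0.031 0.049]  mid 456 [0.029 0.049]  R 109 [0.028 0.049] 
0.3 L 0   mid 0   R 0  
buffer face X [0.2959 0.2983 0.3278] 457
```

View pics/p8.png

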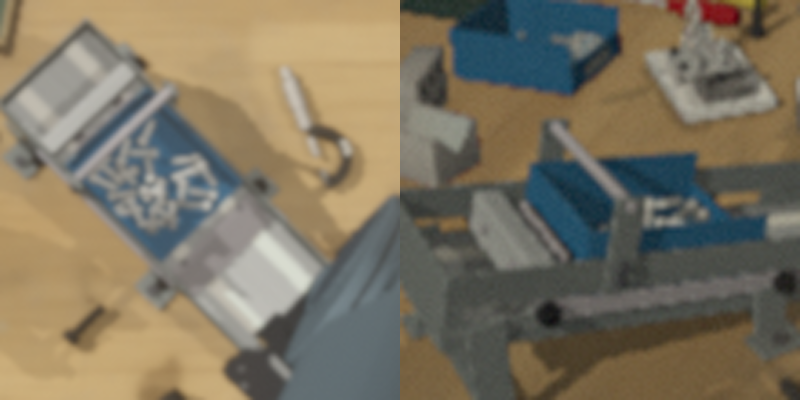

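The tray lies flat directly behind the fully visible lip band (left image, front edge from (160,262) to (240,190)). It did not move when released, there is clear space before the buffer, and the arm is clear.

```bash
python3 -c "
from bench import *
print(close_job())"
```

```text
the job is handed in; nothing more can be done
None
```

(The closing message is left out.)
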